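# Swap three vessels round to their own drip trays

## Robot

A 6-joint arm with a two-finger parallel gripper is mounted at the origin on a cart in front of the work surface, level with it; the furniture and walls round the work are solid. World frame = base frame: x ahead of the robot, y to its left, z up, the work surface at z = 0. Lengths are in m, angles in degrees, forces in N, time in s.
With the tool pointing down it reaches from about 0.4 to 0.825 m from the base axis. Payload 7 kg.
Tool frame: the origin (TCP) lies between the finger pads; the fingertips stand ctrl.tip_extent ahead of it and the grasp point (between the pads) lies 2 mm behind it (ctrl.tip_extent is the distance from the TCP to the fingertips, in m); z points along the fingers, y is the direction in which the jaws open and shut (so a half turn about z gives the same grasp; the last joint's range is limited). The gripper opens to 88 mm and grips with 3 to 60 N. Pads are 19 mm wide; open, the fingers measure 130 mm over their backs; the gripper's body (78 mm by 193 mm) begins 47 mm behind the grasp point.
Start: joints at [83.027, 20.546, 0.682, 0, -70.136, -16.507], TCP at [0.269, 0.619, 0.244] pointing down, gripper open.
Joint ranges: [-176.03, 176.03], [-82.01, 121.73], [-58.28, 71.71], [-173.87, 95.51], [-174.79, -0.11], [-173.66, 173.66]. Speed limits (degrees/s): [136.94, 136.94, 172.46, 180, 180, 180].

## Interface

Orientations are given as [roll, pitch, yaw] about the fixed x, y, z axes, in that order (R = Rz(yaw) Ry(pitch) Rx(roll)).
In Python, from plant import ctrl gives the robot as it stands.
- The arm moves only by the shell command python3 -m handwheel 'ROWS' [OPENING]. ROWS is JSON, a list of rows, each a list of 6 numbers: the shift along the tool's x, y, z in m, then the turn, a rotation vector about the tool's x, y, z in rad. In form: [[dx, dy, dz, ax, ay, az], ...]. A call has 1 to 8 rows; each row is the pose to reach, as a shift and turn from the pose commanded when the call began, along the tool's axes at that moment; what a row does not reach only later rows make up. A row lasts 1/8 s, in which the tool goes at most 62.5 mm and 10.7 degrees, less where a joint would pass 70% of its speed; a pose out of reach is approached as far as the arm can. A call with a gripper value outside its range is refused whole. OPENING is the closure, from -1 (fully open) to 1 (shut), so that 0 is half open, set as the call begins (- or left out, the last holds). The fingers move at their own pace and stop on an object; the grip force is fixed at half the most. Time passes only in rows, so rows that repeat a pose let the fingers close. It gives the time, the measured TCP pose, the force and the opening at its end, in the units of the state.
- ctrl.get_obs(): the state, without advancing time (a new reading comes with each control period).
- ctrl.snapshot(name): name is "scene" or "side" or "wrist"; returns a dict with "img" (400x640x3 uint8, blue, green, red), "fx", "fy", "cx", "cy" (pixels), "distortion" ([k1, k2, p1, p2, k3] as OpenCV has them; the pictures are not rectified), "R" (3x3) and "t" (3): a world point X has camera coordinates R X + t. Camera axes: x right, y down, z forward; pixel columns grow to the right and rows downward; lengths in m; the calibration is good to about 2 mm. A picture is of the moment at which its call begins. There is no depth.
- ctrl.close_job(): hands the job in, once; it reports no verdict.
The state is a dict: "clock": time; "joint_pos": joint angles; "qvel": joint speeds; "tau": joint torques, N m; "tool_pos": TCP position; "orientation": TCP orientation; "force": force on the tool from outside, world axes, zero at the start; "moment": the same for the moment, N m; "opening": finger opening in m.
Only numpy, scipy, OpenCV 4.12 (cv2) and the standard library are available. Lean on these libraries where they do the work, as an engineer would, in place of code of your own. Each camera call takes 0.05 s, during which the arm holds its last target.

## Task

The three small vessels stand on each other's drip trays. Park one of them upright in the middle of the cork mat, then move them round until each stands upright in the middle of its own tray: the brown bottle on the square tray, the conical flask on the round tray, the small beaker on the oblong tray. Set everything down gently without dropping or tipping it, and leave the petri dish and the timer where they are.

Things in the scene. Friction and masses are not known exactly. Their poses are not given: they have to be found in the camera images.
- bottle_mid (a point): Brown screw-cap bottle with a white cap, 114 mm tall, round body 57 mm across up to 76 mm above its foot, above that a cap 37 mm across (good to grip at 95 mm above the foot). About 0.19 kg. Starts on the round tray. The point is on its axis, half-way up (57 mm above its foot); z is its upright axis.
- flask_mid (a point): Small clear conical flask, 70 mm tall, foot 50 mm across, narrowing to a neck 32 mm across from 49 mm above its foot to the rim (good to grip at 66 mm above the foot, so that the fingertips stay above the cone). About 0.045 kg. Starts on the oblong tray. The point is on its axis, half-way up (35 mm above its foot); z is its upright axis.
- beaker_mid (a point): Small clear straight-sided beaker, open at the top, 57 mm tall, 46 mm across at the rim and 42 to 45 mm below it (good to grip across the outside at 42 mm above its foot). About 0.035 kg. Starts on the square tray. The point is on its axis, half-way up (28.5 mm above its foot); z is its upright axis.
- square_tray_mid (a point): Square steel drip tray, 98 x 98 mm, rim 13 mm high: the bottle's place. Fixed to the bench. Its floor is 3 mm above the bench, with a dark round pad (68 mm, under 1 mm thick) in the middle; walls 3 mm thick. The point is the middle of the floor, z up.
- round_tray_mid (a point): Round steel drip tray, 108 mm across, rim 12 mm high: the conical flask's place. Fixed to the bench. Its floor is 3 mm above the bench, with a dark round pad (68 mm, under 1 mm thick) in the middle; walls 3 mm thick. The point is the middle of the floor, z up.
- long_tray_mid (a point): Oblong steel drip tray, 80 x 136 mm (long side along its y), rim 13 mm high: the beaker's place. Fixed to the bench. Its floor is 3 mm above the bench, with a dark round pad (68 mm, under 1 mm thick) in the middle; walls 3 mm thick. The point is the middle of the floor, z up.
- cork_mat_mid (a point): Cork mat, 110 x 110 mm, 5 mm thick, empty at the start, fixed to the bench: the free spot on which a vessel is parked. The point is the middle of its top face, z up.
- dish_mid (a point): Bystander, not to be moved: closed white petri dish, 58 mm across, 15 mm high, loose, right of the trays. The point is at its centre, half-way up.
- timer_mid (a point): Bystander, not to be moved: flat square lab timer with buttons, 62 x 62 x 20 mm, loose, left of the trays. The point is at its centre, half-way up.
Not all that is in view belongs to the job. Leave any green or orange look-alike of the part that bears flask_mid alone.

How it is judged (in metres and radians):
On the way:
1. one of the three vessels stands upright and released on the cork mat, within 30 mm of its middle (((horizontal distance between bottle_mid and cork_mat_mid below 0.03 m and height (world z) of bottle_mid below 0.067 m and angle between bottle_mid's own z axis and vertical below 0.1 rad and linear speed of bottle below 0.02 m/s and contact force between the fingers and bottle below 0.1 N) or (horizontal distance between flask_mid and cork_mat_mid below 0.03 m and height (world z) of flask_mid below 0.045 m and angle between flask_mid's own z axis and vertical below 0.1 rad and linear speed of flask below 0.02 m/s and contact force between the fingers and flask below 0.1 N) or (horizontal distance between beaker_mid and cork_mat_mid below 0.03 m and height (world z) of beaker_mid below 0.0385 m and angle between beaker_mid's own z axis and vertical below 0.1 rad and linear speed of beaker below 0.02 m/s and contact force between the fingers and beaker below 0.1 N))), for 0.2 s.
At the end, for the whole second after the job is handed in: The bottle stands on the square tray, the conical flask on the round tray and the beaker on the oblong tray, each upright (within 0.1 rad), down on the tray floor, within 15 mm of the tray's middle, released and at rest (horizontal distance between bottle_mid and square_tray_mid below 0.015 m and height (world z) of bottle_mid below 0.065 m and angle between each of bottle_mid, flask_mid, beaker_mid's own z axis and vertical below 0.1 rad and linear speed of each of bottle, flask, beaker below 0.02 m/s and contact force between the fingers and bottle below 0.1 N and horizontal distance between flask_mid and round_tray_mid below 0.015 m and height (world z) of flask_mid below 0.043 m and contact force between the fingers and flask below 0.1 N and horizontal distance between beaker_mid and long_tray_mid below 0.015 m and height (world z) of beaker_mid below 0.0365 m and contact force between the fingers and beaker below 0.1 N); the robot touches nothing.
It fails at once if a vessel was tipped over (angle between any of bottle_mid, flask_mid, beaker_mid's own z axis and vertical above 0.6 rad).
It fails at once if a vessel was dropped or thrown ((linear speed of bottle above 0.7 m/s and contact force between the fingers and bottle below 0.05 N) or (linear speed of flask above 0.7 m/s and contact force between the fingers and flask below 0.05 N) or (linear speed of beaker above 0.7 m/s and contact force between the fingers and beaker below 0.05 N)).
It fails at once if the petri dish was pushed away (distance of dish_mid from where it was at the start of the episode above 0.03 m).
It fails at once if the timer was pushed away (distance of timer_mid from where it was at the start of the episode above 0.03 m).
It also fails if it takes over 120 s, if anything falls off the work surface, if the arm or the gripper's body presses on something with over 40 N, if the wrist force passes 120 N, or if a joint passes its speed limit or range.

## Working session

There is one attempt and no reset: what is moved stays moved. The work goes in short steps, Python scripts to look and compute and a shell command to move; the robot and the scene stay as the last step left them, time stands still between calls to the robot, and variables do not carry over. Pictures are saved under pics/ and viewed, and the job is handed in when it is done.

```bash
ls; mkdir -p pics
python3 - <<'E'
from plant import ctrl
import cv2
print(ctrl.get_obs(), ctrl.tip_extent)
for n in ["scene","side","wrist"]:
    s=ctrl.snapshot(n); cv2.imwrite(f"pics/{n}0.png",s["img"])
    print(n,s["fx"],s["fy"],s["cx"],s["cy"],s["distortion"],s["R"],s["t"])
E
```

```text
pics
{'clock': 0.0, 'joint_pos': array([ 8.30272276e+01,  2.05912674e+01,  6.33646461e-01, -1.98952178e-02,
       -7.01361372e+01, -1.65052602e+01]), 'qvel': array([-0.05880036, -0.03484566,  0.06711869,  0.13457666, -0.04807091,
        0.09290463]), 'tau': array([-7.04717295e-04, -5.82710302e+01,  2.93055314e+01,  6.99729145e+00,
        7.01461133e-03, -1.67542430e-04]), 'tool_pos': array([0.26877556, 0.61867425, 0.2426243 ]), 'orientation': array([ 1.79904791e+02, -8.70746041e-03, -2.34848008e+01]), 'force': array([-0.19980299, -0.63315235,  0.2293463 ]), 'moment': array([-0.02548228, -0.03052292,  0.02668799]), 'opening': 0.087696052136632} 0.017
scene 373.3338635220462 373.3338635220462 319.64638921190135 198.47722323450606 [-0.02206722  0.          0.          0.          0.        ] [[ 0.80572418 -0.59212654 -0.01395328]
 [-0.38465301 -0.50520422 -0.77253528]
 [ 0.45038939  0.62781753 -0.63481852]] [-0.35342058  0.38483702  0.54363293]
side 459.8022695188561 459.8022695188561 322.2332947864628 190.8790514835852 [-0.12109247  0.          0.          0.          0.        ] [[ 0.85153044 -0.52411785 -0.01401388]
 [-0.34291146 -0.53650848 -0.7710839 ]
 [ 0.39662028  0.66140693 -0.63657932]] [-0.40931728  0.3365069   0.73740154]
wrist 346.6478650410667 346.6478650410667 321.6997154745316 200.46956849592416 [-0.06549139  0.          0.          0.          0.        ] [[-0.39900514 -0.91694709  0.00171186]
 [-0.87378775  0.38078926  0.3024806 ]
 [-0.27801056  0.11919551 -0.953154  ]] [ 0.67403425 -0.03821366  0.39173338]
```

View pics/scene0.png

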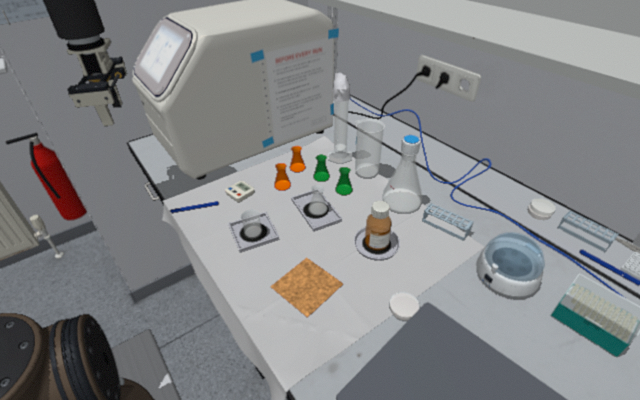

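View pics/side0.png

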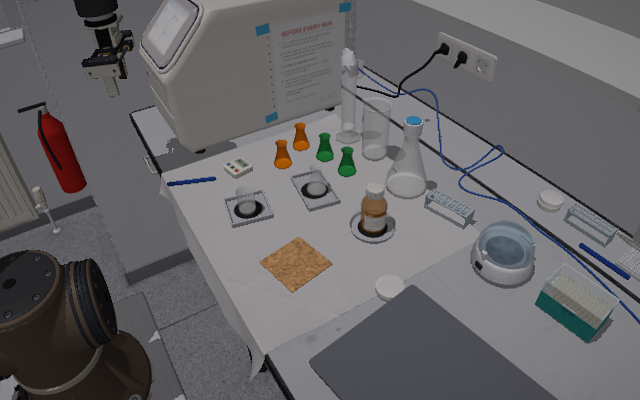

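View pics/wrist0.png

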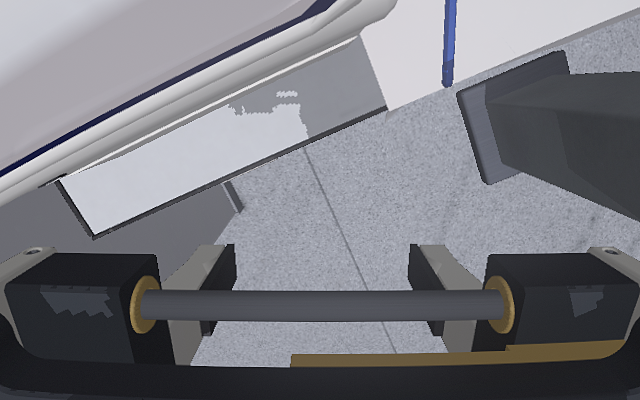

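The scene view shows the beaker on the square tray at about (253,231), the flask on the oblong tray at (317,209) and the bottle on the round tray at (378,243). The cork mat is at (307,286), the dish at (404,306) and the timer at (240,191). The side view agrees with this. The wrist camera doesn't see the trays yet.

```bash
cat > h.py <<'E'
import numpy as np, cv2
from plant import ctrl
from scipy.spatial.transform import Rotation as Ro
def und(s,p):
    K=np.array([[s["fx"],0,s["cx"]],[0,s["fy"],s["cy"]],[0,0,1.]])
    return cv2.undistortPoints(np.array(p,float).reshape(-1,1,2),K,np.array(s["distortion"],float)).reshape(-1,2)
def ray(s,p):
    q=und(s,p); R=np.array(s["R"]);t=np.array(s["t"])
    d=np.c_[q,np.ones(len(q))]@R; return -R.T@t,d
def onz(s,p,z):
    c,d=ray(s,p); return c+d*((z-c[2])/d[:,2])[:,None]
def proj(s,X):
    K=np.array([[s["fx"],0,s["cx"]],[0,s["fy"],s["cy"]],[0,0,1.]])
    return cv2.projectPoints(np.array(X,float).reshape(-1,1,3),cv2.Rodrigues(np.array(s["R"]))[0],np.array(s["t"],float),K,np.array(s["distortion"],float))[0].reshape(-1,2)
def tri(s1,p1,s2,p2):
    c1,d1=ray(s1,[p1]);c2,d2=ray(s2,[p2]);d1=d1[0];d2=d2[0]
    A=np.c_[d1,-d2];x=np.linalg.lstsq(A,c2-c1,rcond=None)[0]
    a=c1+d1*x[0];b=c2+d2*x[1];return (a+b)/2,np.linalg.norm(a-b)
def pose():
    o=ctrl.get_obs();return np.array(o["tool_pos"]),Ro.from_euler('xyz',o["orientation"],degrees=True).as_matrix(),o
def row(target,yaw):  # tool-frame shift and turn to world tcp target, pointing down, yaw deg
    p,R,o=pose(); Rt=Ro.from_euler('xyz',[180,0,yaw],degrees=True).as_matrix()
    return np.round(R.T@(np.array(target)-p),4),np.round(Ro.from_matrix(R.T@Rt).as_rotvec(),4)
E
python3 - <<'E'
from h import *
for n,P in dict(scene=dict(sq=(253,231),lo=(317,209),ro=(377,243),cork=(307,286),dish=(404,306),timer=(240,191),gr1=(344,190),gr2=(321,177),or1=(282,187),big=(403,207)),side=dict(sq=(248,209),lo=(316,189),ro=(373,226),cork=(296,263),dish=(390,287),timer=(238,167),gr1=(346,172),big=(407,190))).items():
    s=ctrl.snapshot(n)
    for k,p in P.items(): print(n,k,onz(s,[p],0.004)[0].round(3))
    c=s["img"][150:330,200:430]; cv2.imwrite(f"pics/{n}1.png",cv2.resize(c,None,fx=3,fy=3,interpolation=2))
E
```

```text
scene sq [0.435 0.268 0.004]
scene lo [0.607 0.24  0.004]
scene ro [0.647 0.058 0.004]
scene cork [0.446 0.055 0.004]
scene dish [ 0.572 -0.1    0.004]
scene timer [0.482 0.429 0.004]
scene gr1 [0.712 0.259 0.004]
scene gr2 [0.698 0.346 0.004]
scene or1 [0.584 0.374 0.004]
scene big [0.789 0.111 0.004]
side sq [0.437 0.263 0.004]
side lo [0.61  0.24  0.004]
side ro [0.651 0.058 0.004]
side cork [0.451 0.055 0.004]
side dish [ 0.576 -0.099  0.004]
side timer [0.484 0.43  0.004]
side gr1 [0.711 0.258 0.004]
side big [0.797 0.116 0.004]
```

View pics/scene1.png

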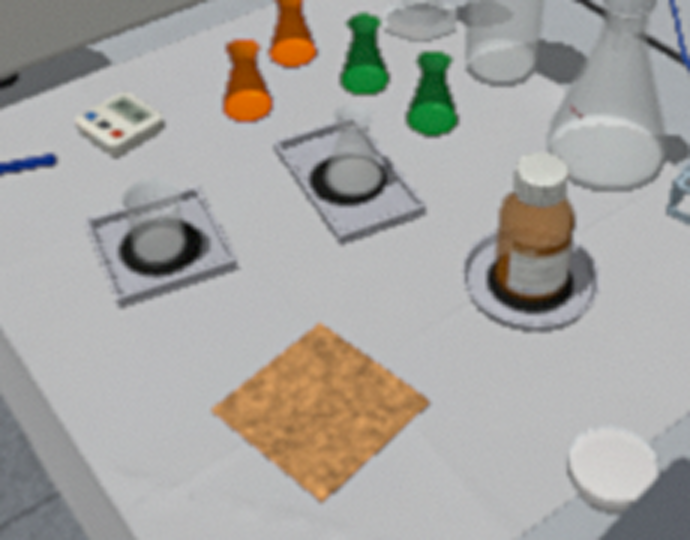

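The crop confirms all the objects. Next I'll move the wrist camera over the area, passing clear of the machine.

Run:
```python
from h import *
s=ctrl.snapshot("wrist");p,R,o=pose()
print("cam in tool",R.T@(-s["R"].T@s["t"]-p))
for t,y in [((.28,.4,.35),-5),((.40,.15,.40),20)]: print(t,*[x.tolist() for x in row(t,y)])
```

```text
cam in tool [ 0.08249758  0.00018224 -0.14092895]
(0.28, 0.4, 0.35) [0.0974, 0.1965, -0.1066] [0.0005, 0.0, -0.3225]
(0.4, 0.15, 0.4) [0.3071, 0.378, -0.1565] [0.0005, 0.0002, -0.7589]
```

```bash
python3 -m handwheel '[[0.05,0.1,-0.06,0,0,-0.16],[0.0974,0.1965,-0.1066,0,0,-0.3225],[0.0974,0.1965,-0.1066,0,0,-0.3225],[0.0974,0.1965,-0.1066,0,0,-0.3225],[0.0974,0.1965,-0.1066,0,0,-0.3225]]' -0.3
python3 - <<'E'
from h import *
print(pose()[2]["joint_pos"].round(1))
for t,y in [((.47,.15,.42),20),]: print(t,*[x.tolist() for x in row(t,y)])
E
```

```text
clock: 0.92
tool_pos: [0.2805, 0.398, 0.3536]
orientation: [-179.6, -0.1, -5.1]
force: [-0.2, 0.9, -0.3]
opening: 0.0567
[ 78.1  -1.  -11.7   0.  -79.    6.9]
(0.47, 0.15, 0.42) [0.2108, 0.2298, -0.0675] [-0.0059, -0.0026, -0.4376]
```

```bash
python3 -m handwheel '[[0.04,0.045,-0.02,0,0,-0.08],[0.08,0.09,-0.04,0,0,-0.17],[0.12,0.13,-0.05,0,0,-0.26],[0.16,0.17,-0.06,0,0,-0.35],[0.2108,0.2298,-0.0675,0,0,-0.4376],[0.2108,0.2298,-0.0675,0,0,-0.4376],[0.2108,0.2298,-0.0675,0,0,-0.4376],[0.2108,0.2298,-0.0675,0,0,-0.4376]]' -0.3
python3 - <<'E'
from h import *
print(pose()[2]["joint_pos"].round(1),pose()[2]["qvel"].round(2))
s=ctrl.snapshot("wrist"); cv2.imwrite("pics/wrist1.png",s["img"])
E
```

```text
clock: 1.92
tool_pos: [0.4696, 0.1536, 0.4172]
orientation: [-180.0, 0.0, 20.1]
force: [0.8, 0.0, -0.1]
opening: 0.0573
[ 40.9  -0.7  -3.4  -0.  -87.3  69.1] [ 0.86 -0.42 -0.04  0.09 -0.02  0.32]
```

View pics/wrist1.png

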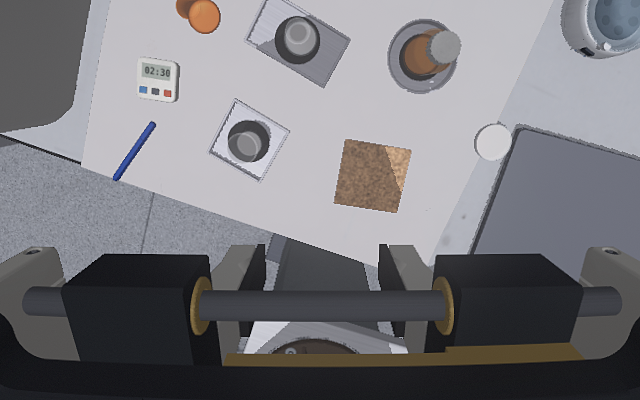

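The wrist view from above shows the square tray at about (250,140), the oblong tray at (298,42), the round tray at (424,55) with the white cap at (444,47), the cork mat at (372,176), the timer at (158,80) and the dish at (493,142). I'll enlarge it to pick edges.

Run:
```python
from h import *
s=ctrl.snapshot("wrist"); im=s["img"]; cv2.imwrite("pics/w_raw.png",im)
def crop(n,x0,y0,x1,y1,f):
    c=cv2.resize(im[y0:y1,x0:x1],None,fx=f,fy=f,interpolation=2)
    cv2.imwrite(f"pics/{n}.png",c)
crop("c1",200,0,480,220,2.8)
```

```text
(no output)
```

View pics/c1.png

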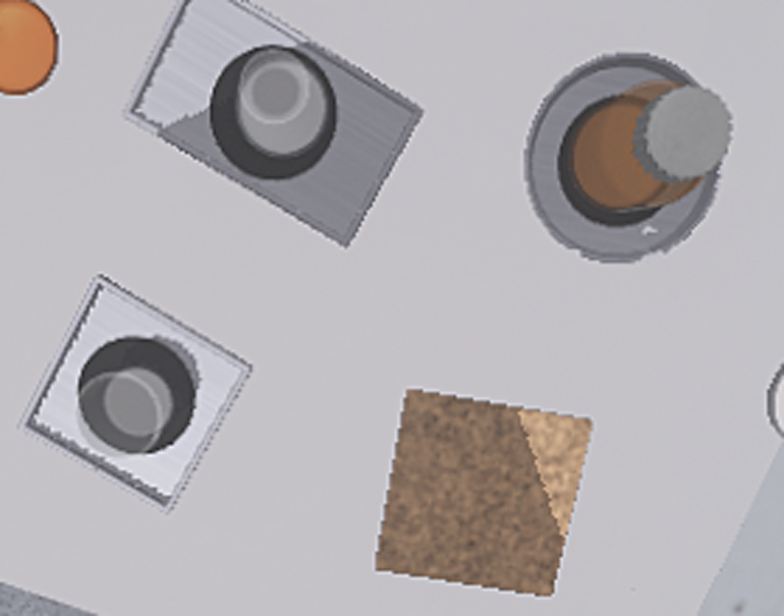

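Run:
```python
from h import *
s=ctrl.snapshot("wrist")
f=lambda L:np.array(L,float)/2.8+[200,0]
def P(n,L,z):
    X=onz(s,f(L),z)[:,:2]; print(n,X.mean(0).round(4),X.round(3).tolist() if len(L)>1 else "", [round(float(np.linalg.norm(X[i]-X[i-1])),4) for i in range(len(X))])
P("sq rim",[(100,276),(252,367),(170,511),(23,425)],.013)
P("sq pad",[(78,394),(197,394),(137,336),(137,453)],.0035)
P("long pad",[(210,112),(337,112),(273,45),(273,180)],.0035)
P("round rim",[(526,157),(718,157),(622,52),(622,263)],.012)
P("cork",[(407,389),(592,421),(553,596),(376,570)],.005)
P("cap",[(640,132),(733,132),(687,85),(687,180)],.1175)
P("flask rim",[(238,90),(315,90),(277,50),(277,130)],.0735)
P("beaker rim",[(78,411),(163,411),(120,370),(120,453)],.0605)
P("beaker foot",[(137,402)],.0045)
print(onz(s,[(493,142)],.015),onz(s,[(158,80)],.02))
# verify with other cameras
g={"sq":(.435,.265,.013)}
```

```text
sq rim [0.4356 0.2641] [[0.492, 0.302], [0.474, 0.208], [0.379, 0.226], [0.398, 0.32]] [0.0956, 0.0956, 0.0966, 0.0961]
sq pad [0.435  0.2652] [[0.424, 0.297], [0.447, 0.233], [0.467, 0.275], [0.402, 0.256]] [0.047, 0.0684, 0.0461, 0.0669]
long pad [0.6031 0.241 ] [[0.592, 0.273], [0.615, 0.209], [0.635, 0.252], [0.571, 0.23]] [0.0477, 0.0674, 0.047, 0.0674]
round rim [0.6456 0.0594] [[0.628, 0.108], [0.665, 0.012], [0.693, 0.081], [0.596, 0.037]] [0.077, 0.1029, 0.075, 0.1064]
cork [0.4477 0.0575] [[0.491, 0.122], [0.511, 0.015], [0.405, -0.007], [0.384, 0.1]] [0.1093, 0.1084, 0.1079, 0.109]
cap [0.6461 0.0614] [[0.639, 0.08], [0.654, 0.043], [0.663, 0.069], [0.629, 0.053]] [0.0291, 0.0403, 0.0283, 0.0384]
flask rim [0.6058 0.2352] [[0.6, 0.252], [0.612, 0.219], [0.622, 0.241], [0.589, 0.229]] [0.0249, 0.0355, 0.0244, 0.0346]
beaker rim [0.4352 0.2624] [[0.428, 0.283], [0.443, 0.242], [0.456, 0.269], [0.414, 0.256]] [0.0301, 0.0441, 0.0297, 0.043]
beaker foot [0.4311 0.2639]  [0.0]
[[ 0.56985156 -0.09918304  0.015     ]] [[0.47962596 0.41917112 0.02      ]]
```

Positions from the wrist view are consistent, with the known sizes reproduced to 2–3 mm. I'll take the bottle first.

Run:
```python
from h import *
for t,y in [((.6465,.061,.20),20),((.6465,.061,.10),20)]: print(t,*[x.tolist() for x in row(t,y)])
```

```text
(0.6465, 0.061, 0.2) [0.1342, 0.1481, 0.2176] [-0.0001, 0.0, 0.0029]
(0.6465, 0.061, 0.1) [0.1343, 0.1481, 0.3176] [-0.0001, 0.0, 0.0029]
```

```bash
python3 -m handwheel '[[0.03,0.035,0.03,0,0,0],[0.06,0.07,0.07,0,0,0],[0.09,0.1,0.11,0,0,0],[0.12,0.13,0.15,0,0,0],[0.134,0.148,0.19,0,0,0],[0.134,0.148,0.2176,0,0,0],[0.134,0.148,0.2176,0,0,0]]' -0.3
python3 - <<'E'
from h import *
print(pose()[2]["joint_pos"].round(1))
for t,y in [((.6465,.061,.20),20),((.6465,.061,.10),20)]: print(t,*[x.tolist() for x in row(t,y)])
for n in ["wrist","scene","side"]:
    s=ctrl.snapshot(n); im=s["img"]
    cv2.imwrite(f"pics/{n}2.png",im if n=="wrist" else cv2.resize(im[100:300,240:500],None,fx=3,fy=3))
E
```

```text
clock: 2.95
tool_pos: [0.6452, 0.0601, 0.1974]
orientation: [-180.0, 0.3, 20.1]
force: [-0.1, 1.4, 0.8]
opening: 0.057
[ 22.5  20.   -6.4  -0.  -64.   87.6]
(0.6465, 0.061, 0.2) [0.0015, -0.0004, -0.0026] [-0.0002, 0.0053, 0.0018]
(0.6465, 0.061, 0.1) [0.002, -0.0004, 0.0974] [-0.0002, 0.0053, 0.0018]
```

View pics/wrist2.png

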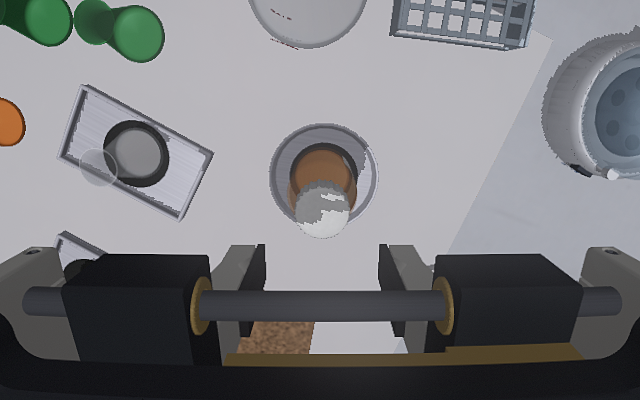

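View pics/scene2.png

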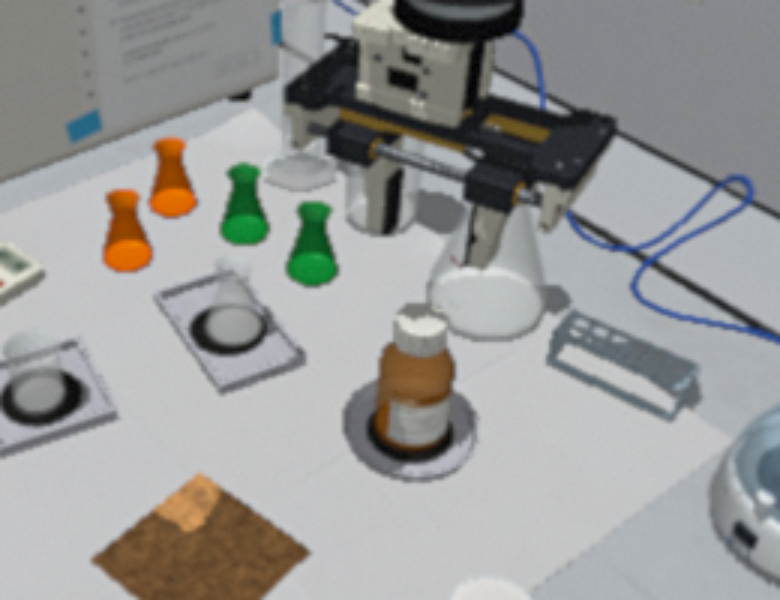

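The wrist view shows the cap at about (322,210), centred between the fingers, and the round tray at (324,178). I'll do a quick recheck and then descend.

Run:
```python
from h import *
s=ctrl.snapshot("wrist")
print("cap",onz(s,[(295,210),(350,210),(322,238)],.1175).round(4))
print("round",onz(s,[(269,178),(378,178),(324,123)],.012).round(4))
print("longpad",onz(s,[(136,153)],.0035).round(4),"corners",onz(s,[(84,85),(214,152),(181,220),(58,156)],.013).mean(0).round(4))
print("flask rim",onz(s,[(98,167)],.0735).round(4))
```

```text
cap [[0.6448 0.079  0.1175]
 [0.6578 0.0434 0.1175]
 [0.6315 0.0543 0.1175]]
round [[0.6303 0.1093 0.012 ]
 [0.6672 0.0087 0.012 ]
 [0.6988 0.0769 0.012 ]]
longpad [[0.6067 0.2443 0.0035]] corners [0.6076 0.2417 0.013 ]
flask rim [[0.6087 0.2404 0.0735]]
```

```bash
python3 -m handwheel '[[0.0035,0.000,0.03,0,0.005,0],[0.0035,0,0.07,0,0.005,0],[0.0035,0,0.0975,0,0.005,0],[0.0035,0,0.0975,0,0.005,0]]' -0.3; python3 -m handwheel '[[0,0,0,0,0,0],[0,0,0,0,0,0],[0,0,0,0,0,0],[0,0,0,0,0,0],[0,0,0,0,0,0],[0,0,0,0,0,0]]' 1
```

```text
clock: 3.65
tool_pos: [0.6492, 0.0611, 0.1021]
orientation: [-180.0, -0.2, 20.1]
force: [0.1, 0.1, -0.2]
opening: 0.0571
clock: 4.4
tool_pos: [0.6508, 0.0614, 0.1042]
orientation: [180.0, -0.4, 20.1]
force: [-1.5, 1.9, 7.0]
opening: 0.0367
```

```bash
python3 -m handwheel '[[0,0,-0.01,0,0,0],[0,0,-0.03,0,0,0],[0,0,-0.05,0,0,0],[0,0,-0.06,0,0,0],[0,0,-0.06,0,0,0]]'
python3 - <<'E'
from h import *
for t,y in [((.448,.0575,.16),20),((.448,.0575,.107),20)]: print(t,*[x.tolist() for x in row(t,y)])
for n in ["scene","side"]:
    s=ctrl.snapshot(n); im=s["img"]
    cv2.imwrite(f"pics/{n}3.png",cv2.resize(im[100:300,240:500],None,fx=3,fy=3))
E
```

```text
clock: 5.03
tool_pos: [0.6498, 0.0609, 0.1632]
orientation: [-180.0, -0.4, 20.1]
force: [-0.3, 0.1, -1.7]
opening: 0.0372
(0.448, 0.0575, 0.16) [-0.1907, -0.0661, 0.0021] [-0.0001, -0.0062, 0.0011]
(0.448, 0.0575, 0.107) [-0.1911, -0.0661, 0.0551] [-0.0001, -0.0062, 0.0011]
```

View pics/scene3.png

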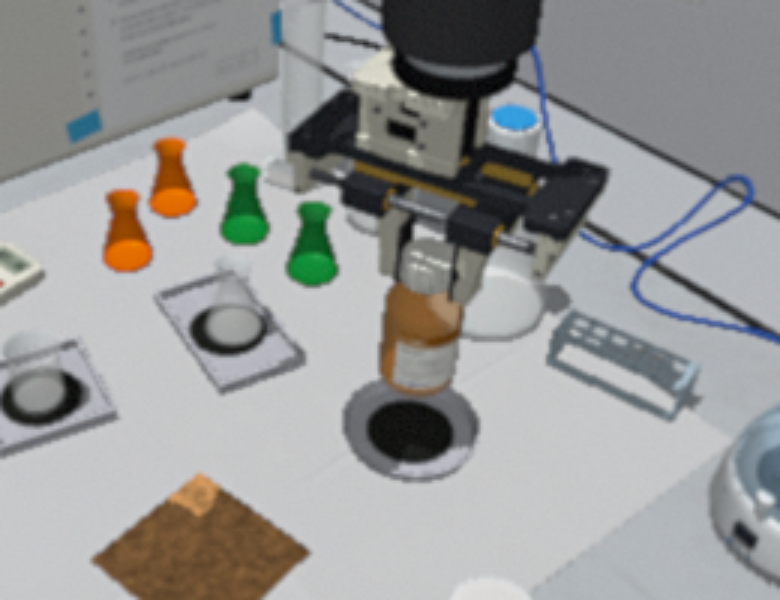

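The bottle is held and lifted, and the round tray's pad at crop (410,431) is now clear. I'll carry the bottle to the cork.

```bash
python3 -m handwheel '[[-0.015,-0.005,0,0,0,0],[-0.05,-0.017,0,0,0,0],[-0.09,-0.031,0,0,0,0],[-0.13,-0.045,0,0,0,0],[-0.165,-0.057,0,0,0,0],[-0.185,-0.064,0,0,0,0],[-0.1907,-0.0661,0,0,-0.006,0],[-0.1907,-0.0661,0,0,-0.006,0]]'; python3 -m handwheel '[[0,0,0.015,0,0,0],[0,0,0.03,0,0,0],[0,0,0.04,0,0,0],[0,0,0.045,0,0,0],[0,0,0.045,0,0,0]]';python3 - <<'E'
from h import *
for t,y in [((.448,.0575,.107),20)]: print(t,*[x.tolist() for x in row(t,y)])
for n in ["scene","side"]:
    s=ctrl.snapshot(n); im=s["img"]
    cv2.imwrite(f"pics/{n}4.png",cv2.resize(im[120:320,200:460],None,fx=3,fy=3))
E
```

```text
clock: 6.12
tool_pos: [0.4478, 0.0575, 0.1617]
orientation: [-180.0, 0.0, 20.1]
force: [-0.0, 0.1, -1.3]
opening: 0.0371
clock: 6.75
tool_pos: [0.4479, 0.0574, 0.1164]
orientation: [180.0, 0.1, 20.1]
force: [0.0, 0.7, -1.8]
opening: 0.0372
(0.448, 0.0575, 0.107) [0.0002, -0.0001, 0.0094] [0.0002, 0.0016, 0.0011]
```

View pics/scene4.png

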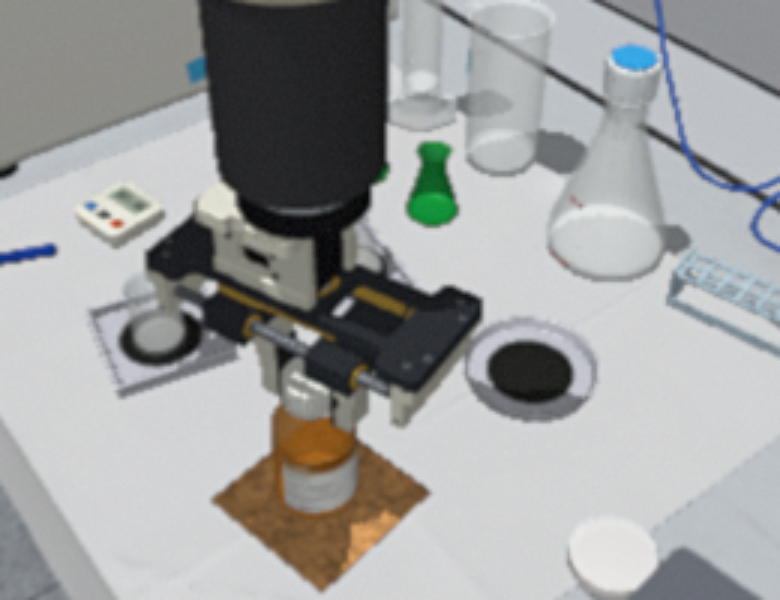

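The bottle hangs just above the middle of the mat. I'll lower it until it touches.

```bash
python3 -m handwheel '[[0,0,0.003,0,0,0],[0,0,0.006,0,0,0],[0,0,0.008,0,0,0],[0,0,0.0095,0,0,0],[0,0,0.0095,0,0,0]]'; python3 -m handwheel '[[0,0,0.001,0,0,0],[0,0,0.001,0,0,0]]'
```

```text
clock: 7.48
tool_pos: [0.4477, 0.0574, 0.107]
orientation: [180.0, 0.1, 20.1]
force: [-0.4, -0.3, -1.7]
opening: 0.037
clock: 7.72
tool_pos: [0.4479, 0.0575, 0.1063]
orientation: [180.0, 0.0, 20.1]
force: [-1.0, -0.4, 1.2]
opening: 0.0373
```

Contact shows as the force moving from −1.7 to +1.2 N. I'll release, opening to about 57 mm, and go up.

```bash
python3 -m handwheel '[[0,0,0.0003,0,0,0],[0,0,0.0003,0,0,0],[0,0,0.0003,0,0,0],[0,0,0.0003,0,0,0]]' -0.3; python3 -m handwheel '[[0,0,-0.03,0,0,0],[0,0,-0.07,0,0,0],[0,0,-0.1,0,0,0],[0,0,-0.1,0,0,0]]'
python3 - <<'E'
from h import *
for t,y in [((.607,.241,.20),15),((.607,.241,.12),15)]: print(t,*[x.tolist() for x in row(t,y)])
for n in ["scene","wrist"]:
    s=ctrl.snapshot(n); im=s["img"]
    cv2.imwrite(f"pics/{n}5.png",cv2.resize(im[120:320,200:460],None,fx=3,fy=3) if n!="wrist" else im)
E
```

```text
clock: 8.22
tool_pos: [0.4478, 0.0574, 0.1058]
orientation: [180.0, 0.1, 20.1]
force: [-0.3, -0.0, 0.5]
opening: 0.0571
clock: 8.72
tool_pos: [0.4491, 0.0581, 0.2082]
orientation: [-180.0, -0.2, 20.1]
force: [-0.1, -0.6, -0.6]
opening: 0.057
(0.607, 0.241, 0.2) [0.211, -0.1176, 0.0091] [-0.0007, -0.0039, 0.0888]
(0.607, 0.241, 0.12) [0.2107, -0.1175, 0.0891] [-0.0007, -0.0039, 0.0888]
```

View pics/scene5.png

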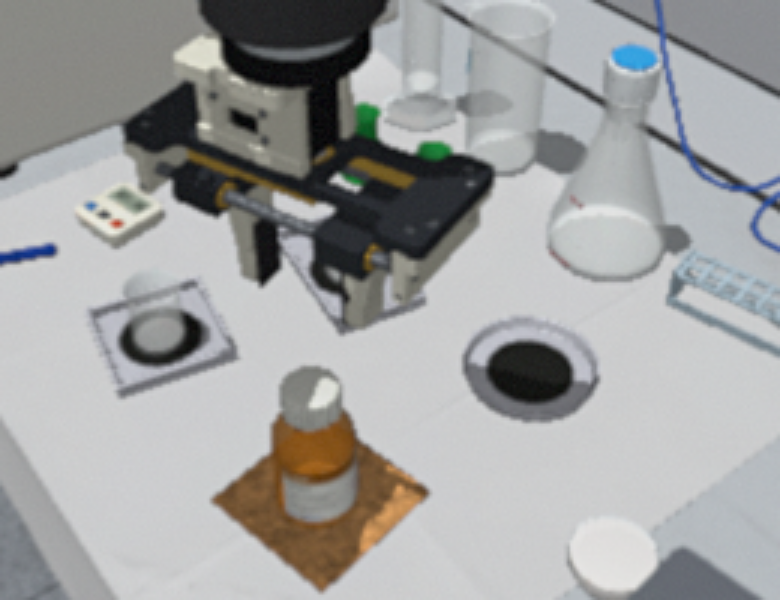

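View pics/wrist5.png

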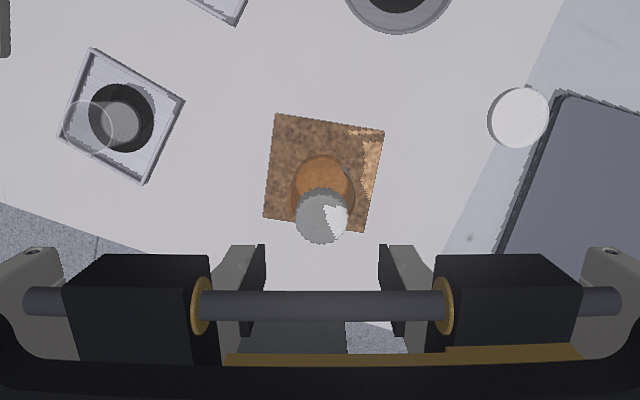

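The bottle stands upright and released in the middle of the cork mat, with its cap at wrist (322,216). Next is the flask.

```bash
python3 -m handwheel '[[0.03,-0.016,0,0,0,0.01],[0.08,-0.045,0,0,0,0.03],[0.13,-0.073,0,0,0,0.06],[0.18,-0.1,0,0,0,0.0888],[0.211,-0.1176,0.005,0,0,0.0888],[0.211,-0.1176,0.009,0,0,0.0888],[0.211,-0.1176,0.009,0,0,0.0888]]'
python3 - <<'E'
from h import *
print(pose()[2]["joint_pos"].round(1))
s=ctrl.snapshot("wrist"); im=s["img"]
cv2.imwrite("pics/wrist6.png",cv2.resize(im[100:260,200:460],None,fx=3,fy=3))
E
```

```text
clock: 9.7
tool_pos: [0.6046, 0.2396, 0.1946]
orientation: [179.9, 0.3, 15.0]
force: [-1.3, 0.1, 0.9]
opening: 0.0571
[ 38.7  20.3  -6.3  -0.  -63.7  66.2]
```

View pics/wrist6.png

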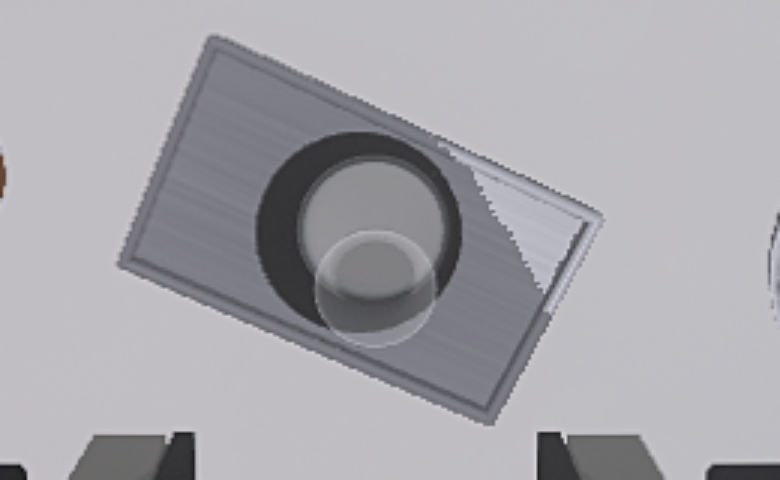

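The crop shows the flask rim centred at (376,288), its foot at (372,228), the pad at (358,232), and the tray corners clearly.

Run:
```python
from h import *
s=ctrl.snapshot("wrist"); f=lambda L:np.array(L,float)/3+[200,100]
print("rim",onz(s,f([(376,288),(315,288),(437,288)]),.0737).round(4).tolist())
print("foot",onz(s,f([(372,228)]),.0037).round(4))
print("pad",onz(s,f([(358,232)]),.0035).round(4))
c=onz(s,f([(212,36),(602,214),(490,424),(119,265)]),.013); print("tray",c.mean(0).round(4),[np.linalg.norm(c[i]-c[i-1]).round(4) for i in range(4)])
for t,y in [((.607,.241,.12),15),((.607,.241,.069),15)]: print(t,*[x.tolist() for x in row(t,y)])
```

```text
rim [[0.6077, 0.2369, 0.0737], [0.6036, 0.2525, 0.0737], [0.6119, 0.2213, 0.0737]]
foot [[0.6068 0.2373 0.0037]]
pad [[0.6042 0.2414 0.0035]]
tray [0.604 0.241 0.013] [np.float64(0.0795), np.float64(0.134), np.float64(0.0802), np.float64(0.1345)]
(0.607, 0.241, 0.12) [0.0025, -0.001, 0.0763] [0.0004, 0.0019, -0.0007]
(0.607, 0.241, 0.069) [0.0026, -0.001, 0.1273] [0.0004, 0.0019, -0.0007]
```

```bash
python3 -m handwheel '[[0.0017,0.003,0.03,0,0,0],[0.0017,0.003,0.07,0,0,0],[0.0017,0.003,0.1,0,0,0],[0.0017,0.003,0.11,0,0,0],[0.0017,0.003,0.11,0,0,0]]'
python3 - <<'E'
from h import *
print(*row((.607,.237,.071),15))
E
```

```text
clock: 10.42
tool_pos: [0.608, 0.2375, 0.0871]
orientation: [180.0, 0.1, 15.0]
force: [-0.6, 0.1, 0.1]
opening: 0.0572
[-0.0011  0.0002  0.0161] [ 0.0003  0.0009 -0.0004]
```

```bash
python3 -m handwheel '[[0,0,0.01,0,0,0],[0,0,0.016,0,0,0],[0,0,0.016,0,0,0],[0,0,0.016,0,0,0]]'; python3 -m handwheel '[[0,0,0,0,0,0],[0,0,0,0,0,0],[0,0,0,0,0,0],[0,0,0,0,0,0],[0,0,0,0,0,0],[0,0,0,0,0,0]]' 1
```

```text
clock: 10.92
tool_pos: [0.6081, 0.2379, 0.0708]
orientation: [180.0, 0.0, 15.0]
force: [-0.0, 0.6, -0.4]
opening: 0.0568
clock: 11.68
tool_pos: [0.608, 0.2378, 0.0707]
orientation: [180.0, 0.0, 15.0]
force: [0.3, 0.3, 0.7]
opening: 0.0298
```

```bash
python3 -m handwheel '[[0,0,-0.01,0,0,0],[0,0,-0.03,0,0,0],[0,0,-0.05,0,0,0],[0,0,-0.07,0,0,0],[0,0,-0.07,0,0,0]]'
python3 - <<'E'
from h import *
print(*[x.tolist() for x in row((.647,.059,.14),15)])
for n in ["scene","side"]:
    s=ctrl.snapshot(n); im=s["img"]
    cv2.imwrite(f"pics/{n}7.png",cv2.resize(im[120:320,200:460],None,fx=3,fy=3))
    g=im.max(2).copy(); m=((g<60)*255).astype(np.uint8); px=(378,243) if n=="scene" else (374,226)
    k,l,st,ce=cv2.connectedComponentsWithStats(m)
    for i in range(1,k):
        if np.hypot(*(ce[i]-px))<15 and st[i,4]>100: print(n,st[i],ce[i],onz(s,[ce[i]],.0035).round(4))
E
```

```text
clock: 12.3
tool_pos: [0.609, 0.2385, 0.143]
orientation: [-179.9, -0.2, 15.0]
force: [-0.5, 0.5, -0.6]
opening: 0.03
[-0.0098, 0.1832, 0.0028] [-0.0011, -0.0027, -0.0001]
scene [363 234  27  20 416] [376.12740385 243.47596154] [[0.6447 0.0582 0.0035]]
side [358 217  29  21 465] [372.16344086 226.84301075] [[0.6479 0.0576 0.0035]]
```

View pics/scene7.png

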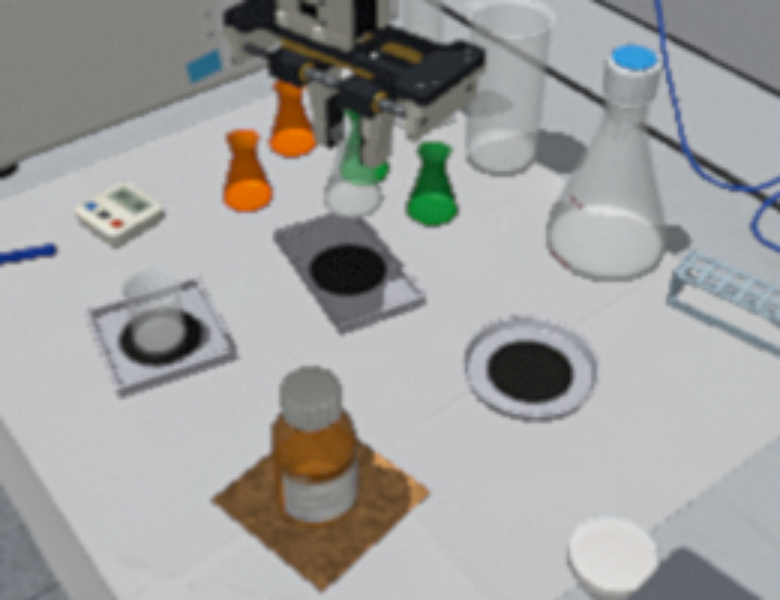

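The flask is lifted, with its foot at crop (353,197), and both dark pads are clear. The cameras put the round tray's middle at about (0.6465, 0.0585), so I'll carry the flask there.

```bash
python3 -m handwheel '[[-0.001,0.02,0,0,0,0],[-0.003,0.06,0,0,0,0],[-0.005,0.1,0,0,0,0],[-0.007,0.14,0,0,0,0],[-0.01,0.17,0,0,0,0],[-0.0105,0.1835,0,0,0,0],[-0.0105,0.1835,0,0,0,0]]'; python3 -m handwheel '[[0,0,0.02,0,0,0],[0,0,0.04,0,0,0],[0,0,0.055,0,0,0],[0,0,0.062,0,0,0],[0,0,0.062,0,0,0]]'
python3 - <<'E'
from h import *
print(*[x.tolist() for x in row((.6465,.0585,.071),15)])
s=ctrl.snapshot("wrist"); cv2.imwrite("pics/wrist8.png",s["img"])
s=ctrl.snapshot("scene"); cv2.imwrite("pics/scene8.png",cv2.resize(s["img"][120:320,200:460],None,fx=3,fy=3))
E
```

```text
clock: 13.28
tool_pos: [0.6451, 0.0566, 0.14]
orientation: [180.0, 0.1, 14.9]
force: [0.1, 0.5, -0.5]
opening: 0.0298
clock: 13.9
tool_pos: [0.6451, 0.0581, 0.0783]
orientation: [180.0, 0.1, 15.0]
force: [1.0, 0.4, 0.0]
opening: 0.0299
[0.0014, -0.0, 0.0073] [0.0003, 0.0017, 0.0002]
```

View pics/wrist8.png

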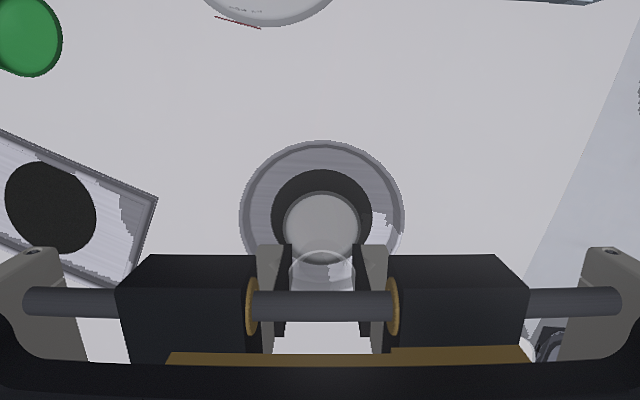

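View pics/scene8.png

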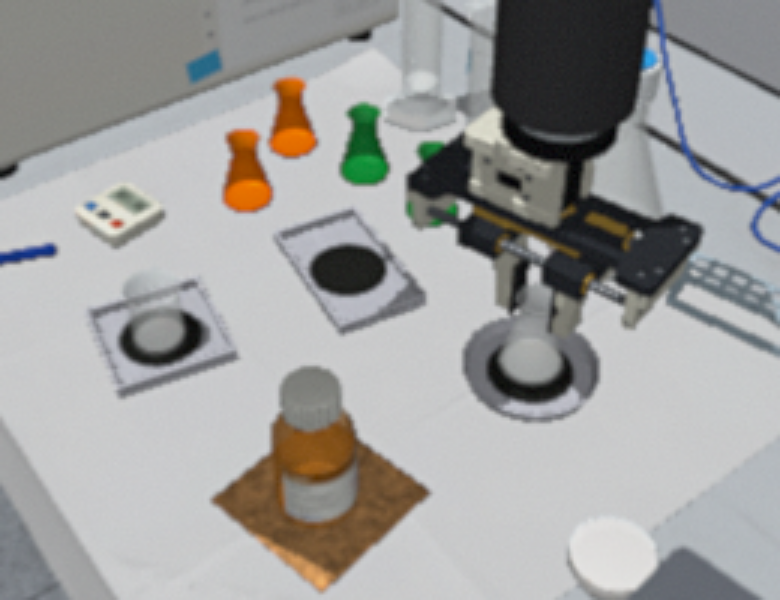

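Run:
```python
from h import *
s=ctrl.snapshot("wrist")
T=np.array([np.cos(np.radians(15)),np.sin(np.radians(15))])
a=onz(s,[(321,169)],.0037)[0,:2]-.034*T; b=onz(s,[(321,191)],.0108)[0,:2]-.025*T; c=onz(s,[(321,140)],.012)[0,:2]-.054*T
print("pad",a.round(4),"foot",b.round(4),"tray",c.round(4))
```

```text
pad [0.6462 0.0584] foot [0.6428 0.0575] tray [0.6458 0.0582]
```

The foot is about 3 mm short of the middle. I'll correct that while lowering.

```bash
python3 -m handwheel '[[0.003,0,0.002,0,0,0],[0.003,0,0.004,0,0,0],[0.003,0,0.0065,0,0,0],[0.003,0,0.0072,0,0,0],[0.003,0,0.0072,0,0,0]]'
```

```text
clock: 14.68
tool_pos: [0.6481, 0.0586, 0.0713]
orientation: [180.0, 0.1, 15.0]
force: [-0.3, 0.5, -0.0]
opening: 0.0298
```

```bash
python3 -m handwheel '[[0,0,0.0007,0,0,0],[0,0,0.0007,0,0,0]]'
```

```text
clock: 14.92
tool_pos: [0.6482, 0.0586, 0.0708]
orientation: [180.0, 0.1, 15.0]
force: [0.8, -0.6, -0.1]
opening: 0.03
```

```bash
python3 -m handwheel '[[0,0,0.0006,0,0,0],[0,0,0.0006,0,0,0]]'
```

```text
clock: 15.18
tool_pos: [0.6485, 0.0587, 0.0706]
orientation: [180.0, 0.0, 15.0]
force: [-1.0, -0.1, 3.9]
opening: 0.03
```

Contact at 3.9 N. Release.

```bash
python3 -m handwheel '[[0,0,0,0,0,0],[0,0,0,0,0,0],[0,0,0,0,0,0],[0,0,0,0,0,0]]' -0.3; python3 -m handwheel '[[0,0,-0.02,0,0,0],[0,0,-0.06,0,0,0],[0,0,-0.1,0,0,0],[0,0,-0.13,0,0,0],[0,0,-0.13,0,0,0]]'
python3 - <<'E'
from h import *
print(pose()[2]["joint_pos"].round(1))
print(*[x.tolist() for x in row((.43,.263,.20),15)])
s=ctrl.snapshot("wrist"); cv2.imwrite("pics/wrist9.png",cv2.resize(s["img"][60:260,200:460],None,fx=3,fy=3))
E
```

```text
clock: 15.68
tool_pos: [0.6481, 0.0586, 0.0699]
orientation: [180.0, 0.1, 15.0]
force: [1.0, -0.4, 1.0]
opening: 0.0566
clock: 16.3
tool_pos: [0.6497, 0.059, 0.2033]
orientation: [-180.0, -0.2, 15.0]
force: [0.1, 0.7, -0.6]
opening: 0.0567
[ 22.3  19.8  -5.8   0.  -64.1  82.7]
[-0.1594, -0.2539, 0.0026] [-0.0, -0.0043, -0.0]
```

View pics/wrist9.png

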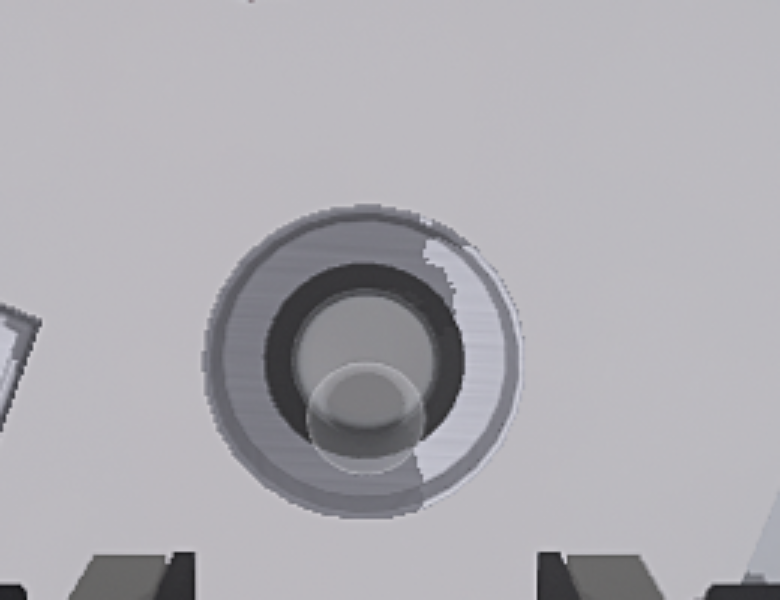

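The flask stands upright, concentric with the pad: foot at crop (366,362), pad at (364,361). Next is the beaker.

```bash
python3 -m handwheel '[[-0.02,-0.032,0,0,0,0],[-0.05,-0.08,0,0,0,0],[-0.08,-0.127,0,0,0,0],[-0.11,-0.175,0,0,0,0],[-0.14,-0.223,0,0,0,0],[-0.155,-0.247,0,0,0,0],[-0.1594,-0.2539,0,0,-0.004,0],[-0.1594,-0.2539,0,0,-0.004,0]]' -0.5
python3 - <<'E'
from h import *
print(pose()[2]["joint_pos"].round(1),pose()[0])
s=ctrl.snapshot("wrist"); cv2.imwrite("pics/wrist10.png",cv2.resize(s["img"][60:260,200:460],None,fx=3,fy=3))
E
```

```text
clock: 17.35
tool_pos: [0.4285, 0.2627, 0.1997]
orientation: [180.0, 0.3, 15.0]
force: [0.3, -0.3, 0.8]
opening: 0.0658
[ 53.8   6.5 -24.   -0.2 -59.8  51.3] [0.42847037 0.2626694  0.19966775]
```

View pics/wrist10.png

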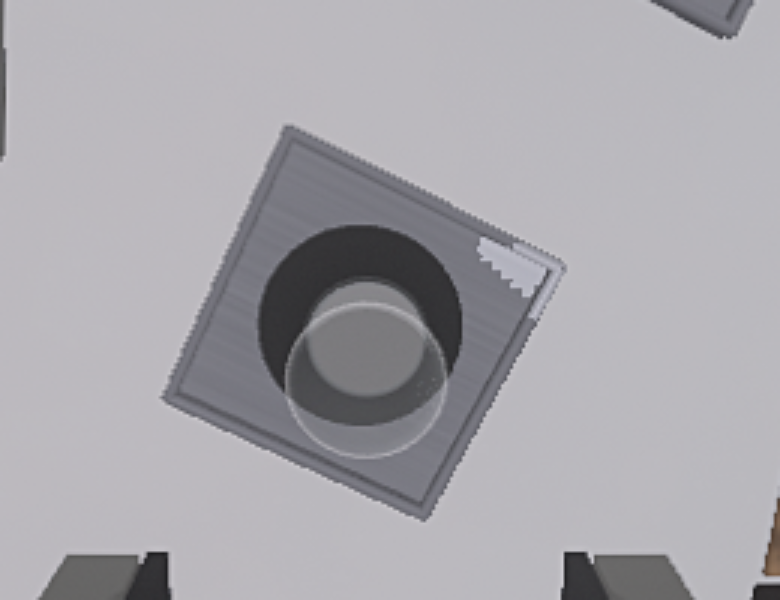

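The crop shows the beaker rim centred at (366,380), its foot at (367,338) and the pad at (360,325).

Run:
```python
from h import *
s=ctrl.snapshot("wrist"); f=lambda L:np.array(L,float)/3+[200,60]
print("rim",onz(s,f([(366,380),(285,380),(447,380)]),.0607).round(4).tolist())
print("foot",onz(s,f([(367,338)]),.0047).round(4))
print("pad",onz(s,f([(360,325)]),.0035).round(4))
c=onz(s,f([(288,125),(566,267),(426,520),(164,398)]),.013); print("tray",c.mean(0).round(4),[np.linalg.norm(c[i]-c[i-1]).round(4) for i in range(4)])
for z in (.08,.045): print(*[x.tolist() for x in row((.431,.2617,z),15)])
```

```text
rim [[0.4336, 0.263, 0.0607], [0.4277, 0.2849, 0.0607], [0.4394, 0.2412, 0.0607]]
foot [[0.4324 0.2623 0.0047]]
pad [[0.4358 0.2656 0.0035]]
tray [0.4353 0.2651 0.013 ] [np.float64(0.0967), np.float64(0.0974), np.float64(0.0968), np.float64(0.0973)]
[0.0024, 0.0009, 0.1198] [0.0007, 0.0057, -0.001]
[0.0026, 0.0008, 0.1548] [0.0007, 0.0057, -0.001]
```

```bash
python3 -m handwheel '[[0.0044,0.001,0.03,0,0.005,0],[0.0044,0.001,0.07,0,0.005,0],[0.0044,0.001,0.1,0,0.005,0],[0.0044,0.001,0.13,0,0.005,0],[0.0044,0.001,0.146,0,0.005,0],[0.0044,0.001,0.146,0,0.005,0]]'
python3 - <<'E'
from h import *
print(*[x.tolist() for x in row((.433,.2627,.044),15)])
E
```

```text
clock: 18.2
tool_pos: [0.4325, 0.2611, 0.0528]
orientation: [179.9, 0.2, 14.9]
force: [0.2, 0.4, 0.7]
opening: 0.0654
[0.0009, -0.0014, 0.0088] [0.0022, 0.0027, -0.002]
```

```bash
python3 -m handwheel '[[0,-0.001,0.005,0,0,0],[0,-0.001,0.0088,0,0,0],[0,-0.001,0.0088,0,0,0]]'; python3 -m handwheel '[[0,0,0,0,0,0],[0,0,0,0,0,0],[0,0,0,0,0,0],[0,0,0,0,0,0],[0,0,0,0,0,0],[0,0,0,0,0,0]]' 1;  python3 -m handwheel '[[0,0,-0.01,0,0,0],[0,0,-0.03,0,0,0],[0,0,-0.06,0,0,0],[0,0,-0.08,0,0,0],[0,0,-0.08,0,0,0]]';python3 - <<'E'
from h import *
print(*[x.tolist() for x in row((.605,.2415,.125),15)])
for n in ["scene","side"]:
    s=ctrl.snapshot(n); im=s["img"]
    cv2.imwrite(f"pics/{n}11.png",cv2.resize(im[120:320,200:460],None,fx=3,fy=3))
    g=im.max(2).copy(); m=((g<60)*255).astype(np.uint8)
    k,l,st,ce=cv2.connectedComponentsWithStats(m)
    for i in range(1,k):
        if 250<st[i,4]<800: print(n,st[i],ce[i],onz(s,[ce[i]],.0035).round(4))
E
```

```text
clock: 18.58
tool_pos: [0.4323, 0.2637, 0.0456]
orientation: [-180.0, -0.0, 15.0]
force: [0.6, -0.1, 0.2]
opening: 0.0659
clock: 19.32
tool_pos: [0.4323, 0.2638, 0.0456]
orientation: [180.0, -0.0, 15.0]
force: [-1.2, 0.5, 3.7]
opening: 0.0442
clock: 19.95
tool_pos: [0.4329, 0.2645, 0.1274]
orientation: [-179.9, -0.2, 15.0]
force: [-0.9, 0.2, -0.5]
opening: 0.0439
[0.1603, 0.0668, 0.0027] [-0.0021, -0.003, -0.0002]
scene [303 202  26  16 319] [315.59247649 209.77742947] [[0.6022 0.2402 0.0035]]
scene [240 223  27  19 407] [253.09336609 231.997543  ] [[0.4337 0.2655 0.0035]]
side [364  43  85  50 302] [420.56291391  64.63245033] [[1.319  0.6598 0.0035]]
side [503 151 130  87 330] [569.20606061 194.82424242] [[ 1.1316 -0.1194  0.0035]]
side [301 182  27  17 363] [314.08264463 189.99449036] [[0.6047 0.2397 0.0035]]
side [ 52 196  45  25 320] [ 72.1375   209.115625] [[0.0631 0.4981 0.0035]]
side [234 200  29  19 427] [247.62529274 208.76814988] [[0.4364 0.2644 0.0035]]
side [514 206 126  97 473] [584.34460888 259.33826638] [[ 0.9727 -0.2731  0.0035]]
side [  0 213  50  28 388] [ 24.69587629 226.93041237] [[-0.0543  0.4954  0.0035]]
side [258 354  37  46 387] [275.9379845  377.11369509] [[ 0.2973 -0.1499  0.0035]]
```

View pics/scene11.png

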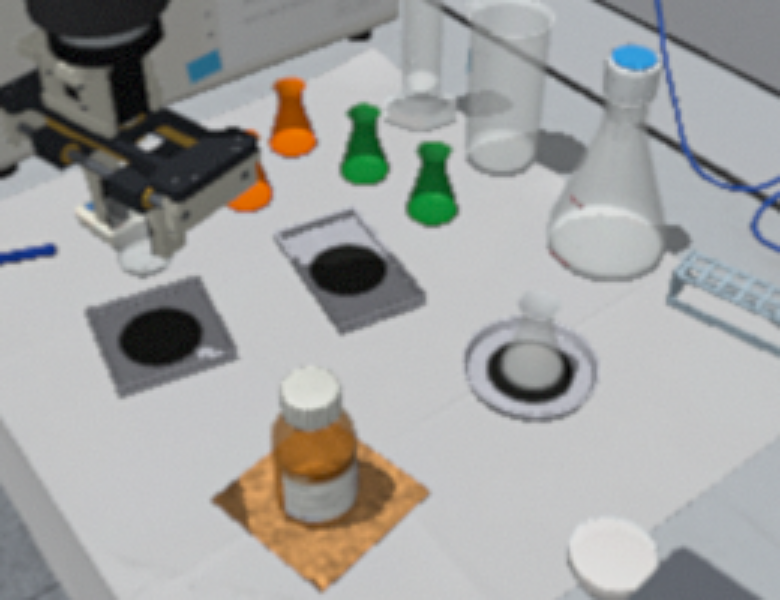

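The beaker is held. I'll carry it to the oblong tray, whose middle is at about (0.604, 0.2405).

```bash
python3 -m handwheel '[[0.015,0.006,0,0,0,0],[0.05,0.021,0,0,0,0],[0.09,0.038,0,0,0,0],[0.13,0.054,0,0,0,0],[0.15,0.062,0,0,0,0],[0.1597,0.0674,0,0,0,0],[0.1597,0.0674,0,0,0,0]]'; python3 -m handwheel '[[0,0,0.02,0,0,0],[0,0,0.04,0,0,0],[0,0,0.06,0,0,0],[0,0,0.07,0,0,0],[0,0,0.07,0,0,0]]'
python3 - <<'E'
from h import *
print(*[x.tolist() for x in row((.604,.2405,.0455),15)])
s=ctrl.snapshot("wrist"); cv2.imwrite("pics/wrist12.png",s["img"])
s=ctrl.snapshot("scene"); cv2.imwrite("pics/scene12.png",cv2.resize(s["img"][120:320,200:460],None,fx=3,fy=3))
E
```

```text
clock: 20.92
tool_pos: [0.604, 0.2392, 0.1244]
orientation: [180.0, 0.1, 14.9]
force: [-0.7, 0.0, -0.5]
opening: 0.0443
clock: 21.55
tool_pos: [0.6032, 0.2398, 0.055]
orientation: [180.0, 0.1, 15.0]
force: [-0.4, -0.2, 0.8]
opening: 0.0442
[0.001, -0.0005, 0.0095] [0.0006, 0.0012, 0.0002]
```

View pics/wrist12.png

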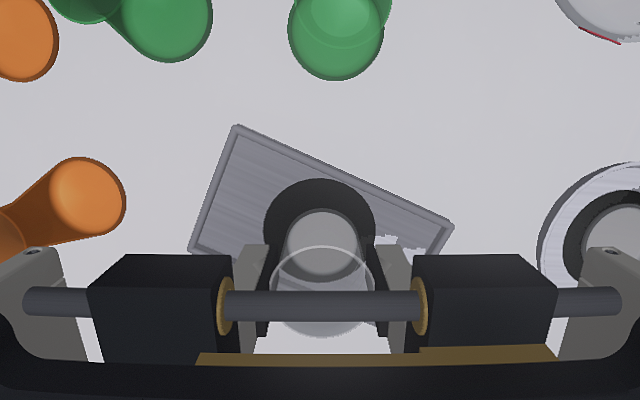

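View pics/scene12.png

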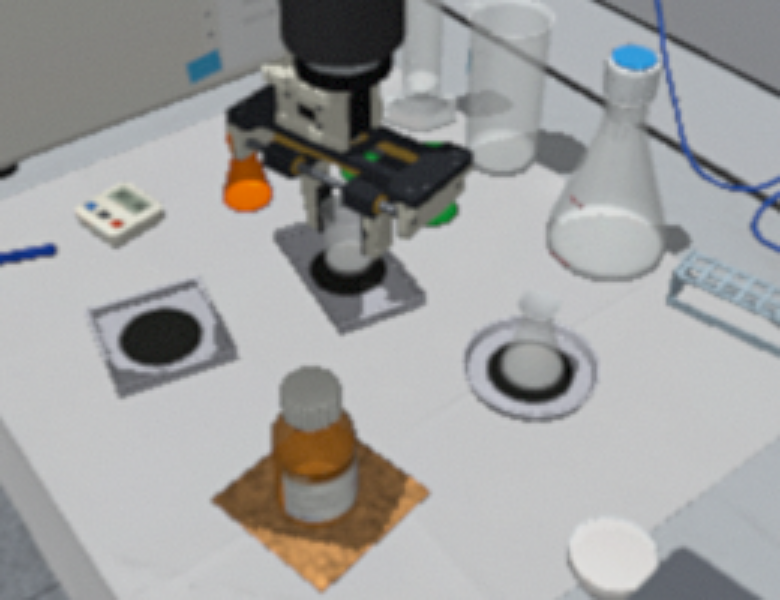

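Run:
```python
from h import *
s=ctrl.snapshot("wrist")
T=np.array([np.cos(np.radians(15)),np.sin(np.radians(15))])
a=onz(s,[(319,178)],.0037)[0,:2]-.034*T
L=onz(s,[(284,243),(361,243)],.0135); print(np.linalg.norm(L[0]-L[1]))
b=onz(s,[(322,243)],.0135)[0,:2]
print("pad",a.round(4),"foot",b.round(4), "shift tool", (a-b)@T, (a-b)@np.array([T[1],-T[0]]))
```

```text
0.044648668393167196
pad [0.6042 0.2416] foot [0.6024 0.2393] shift tool 0.0022796725738270353 -0.0017207201397436203
```

```bash
python3 -m handwheel '[[0.002,-0.0015,0.004,0,0,0],[0.002,-0.0015,0.007,0,0,0],[0.002,-0.0015,0.009,0,0,0],[0.002,-0.0015,0.0095,0,0,0],[0.002,-0.0015,0.0095,0,0,0]]'; python3 -m handwheel '[[0,0,0.0005,0,0,0],[0,0,0.0005,0,0,0]]'
```

```text
clock: 22.32
tool_pos: [0.6055, 0.2418, 0.0459]
orientation: [180.0, 0.0, 15.0]
force: [0.1, 0.5, 0.4]
opening: 0.0438
clock: 22.58
tool_pos: [0.6056, 0.2419, 0.0457]
orientation: [180.0, -0.0, 15.0]
force: [0.5, -0.2, 1.4]
opening: 0.0441
```

```bash
python3 -m handwheel '[[0,0,0.0005,0,0,0],[0,0,0.0005,0,0,0]]'
```

```text
clock: 22.82
tool_pos: [0.6057, 0.2419, 0.0456]
orientation: [180.0, -0.0, 15.0]
force: [-1.5, -0.4, 5.4]
opening: 0.0438
```

Contact at 5.4 N. I'll release to about 64 mm and go up.

```bash
python3 -m handwheel '[[0,0,0,0,0,0],[0,0,0,0,0,0],[0,0,0,0,0,0],[0,0,0,0,0,0]]' -0.45; python3 -m handwheel '[[0,0,-0.02,0,0,0],[0,0,-0.06,0,0,0],[0,0,-0.1,0,0,0],[0,0,-0.15,0,0,0],[0,0,-0.155,0,0,0],[0,0,-0.155,0,0,0]]'
python3 - <<'E'
from h import *
print(*[x.tolist() for x in row((.445,.0575,.20),20)])
s=ctrl.snapshot("wrist"); cv2.imwrite("pics/wrist13.png",cv2.resize(s["img"][60:260,200:460],None,fx=3,fy=3))
E
```

```text
clock: 23.32
tool_pos: [0.6054, 0.2418, 0.0448]
orientation: [180.0, 0.0, 15.0]
force: [0.2, 0.2, 0.4]
opening: 0.0631
clock: 24.08
tool_pos: [0.6054, 0.2419, 0.2002]
orientation: [-180.0, -0.0, 15.0]
force: [0.6, -0.5, -0.3]
opening: 0.0635
[-0.2026, 0.1367, -0.0] [-0.0005, -0.0008, -0.0877]
```

View pics/wrist13.png

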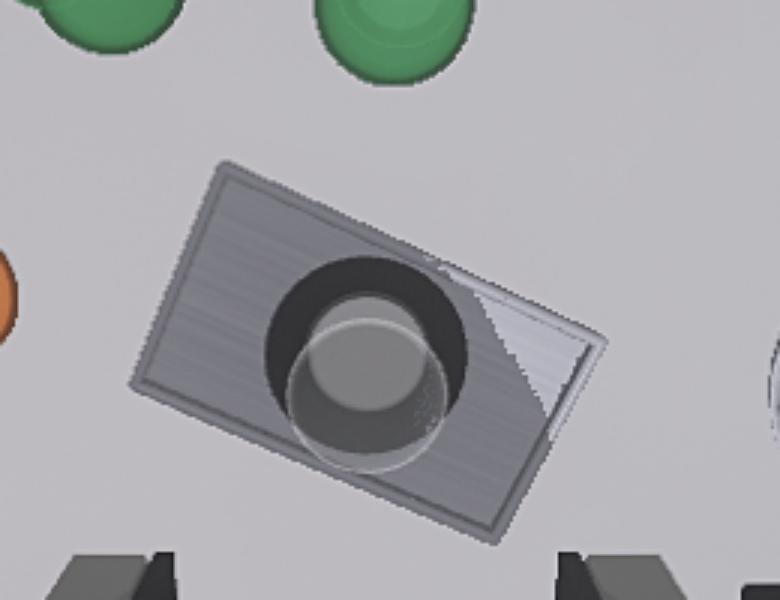

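The beaker's foot at crop (369,353) is concentric with the pad at (366,355). Now back to the bottle, which I released at TCP (0.448, 0.0575).

```bash
python3 -m handwheel '[[-0.03,0.02,0,0,0,-0.01],[-0.07,0.047,0,0,0,-0.03],[-0.12,0.081,0,0,0,-0.05],[-0.165,0.111,0,0,0,-0.0877],[-0.19,0.13,0,0,0,-0.0877],[-0.2,0.1374,0,0,0,-0.0877],[-0.2,0.1374,0,0,0,-0.0877]]' -0.3
python3 - <<'E'
from h import *
print(*[x.tolist() for x in row((.4478,.0575,.1058),20)])
s=ctrl.snapshot("wrist"); cv2.imwrite("pics/wrist14.png",s["img"])
print(onz(s,[(322,216)],.119))
E
```

```text
clock: 25.0
tool_pos: [0.4476, 0.0571, 0.1996]
orientation: [180.0, 0.0, 20.0]
force: [0.4, -0.1, 0.2]
opening: 0.0572
[0.0004, -0.0003, 0.0938] [0.0002, 0.0006, -0.0005]
[[0.44849701 0.05694822 0.119     ]]
```

View pics/wrist14.png

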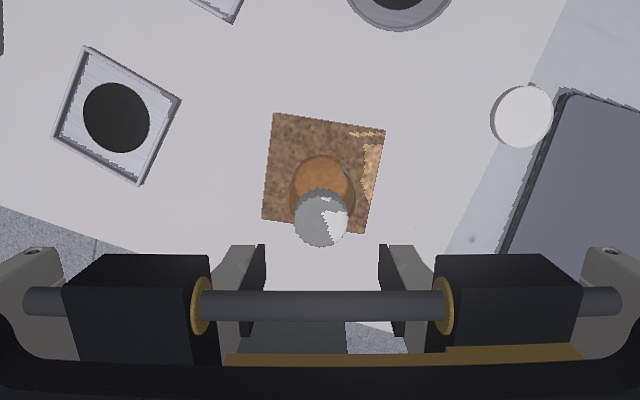

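The cap at (321,217) is centred between the fingers. Descend and grip.

```bash
python3 -m handwheel '[[0,0,0.03,0,0,0],[0,0,0.065,0,0,0],[0,0,0.085,0,0,0],[0,0,0.0935,0,0,0],[0,0,0.0935,0,0,0]]'; python3 -m handwheel '[[0,0,0,0,0,0],[0,0,0,0,0,0],[0,0,0,0,0,0],[0,0,0,0,0,0],[0,0,0,0,0,0],[0,0,0,0,0,0]]' 1;  python3 -m handwheel '[[0,0,-0.01,0,0,0],[0,0,-0.03,0,0,0],[0,0,-0.05,0,0,0],[0,0,-0.06,0,0,0],[0,0,-0.06,0,0,0]]';python3 - <<'E'
from h import *
print(*[x.tolist() for x in row((.435,.265,.163),20)])
E
```

```text
clock: 25.68
tool_pos: [0.4481, 0.0578, 0.106]
orientation: [180.0, 0.1, 20.0]
force: [-0.8, -0.2, 0.5]
opening: 0.0569
clock: 26.42
tool_pos: [0.4483, 0.0577, 0.1071]
orientation: [-180.0, -0.1, 20.0]
force: [-1.2, 1.8, 5.9]
opening: 0.0371
clock: 27.05
tool_pos: [0.4479, 0.0575, 0.1669]
orientation: [-180.0, -0.1, 20.0]
force: [0.8, -0.5, -2.8]
opening: 0.0369
[0.0589, -0.1994, 0.004] [-0.0003, -0.0011, -0.0]
```

```bash
python3 -m handwheel '[[0.004,-0.015,0,0,0,0],[0.015,-0.05,0,0,0,0],[0.026,-0.09,0,0,0,0],[0.038,-0.13,0,0,0,0],[0.05,-0.17,0,0,0,0],[0.057,-0.19,0,0,0,0],[0.0589,-0.1994,0,0,0,0],[0.0589,-0.1994,0,0,0,0]]'; python3 -m handwheel '[[0,0,0.02,0,0,0],[0,0,0.04,0,0,0],[0,0,0.05,0,0,0],[0,0,0.053,0,0,0],[0,0,0.053,0,0,0]]';python3 - <<'E'
from h import *
print(*[x.tolist() for x in row((.435,.265,.106),20)])
s=ctrl.snapshot("wrist"); cv2.imwrite("pics/wrist15.png",s["img"])
s=ctrl.snapshot("scene"); cv2.imwrite("pics/scene15.png",cv2.resize(s["img"][120:320,200:460],None,fx=3,fy=3))
E
```

```text
clock: 28.05
tool_pos: [0.4345, 0.2647, 0.166]
orientation: [180.0, 0.1, 20.0]
force: [0.6, -0.5, -1.5]
opening: 0.0369
clock: 28.68
tool_pos: [0.4352, 0.2648, 0.1138]
orientation: [-180.0, -0.0, 20.0]
force: [0.3, -0.1, -1.5]
opening: 0.037
[-0.0001, -0.0002, 0.0078] [-0.0, -0.0004, -0.0001]
```

View pics/wrist15.png

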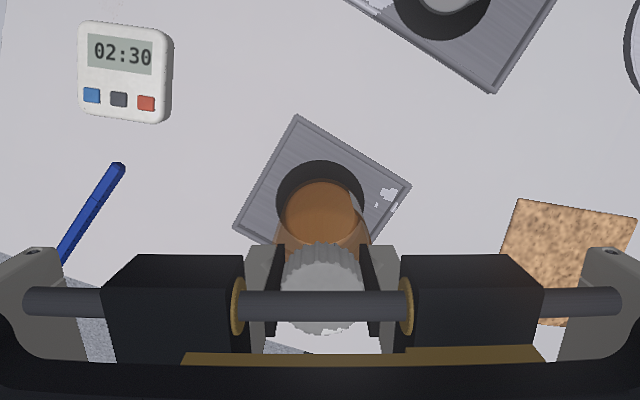

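View pics/scene15.png

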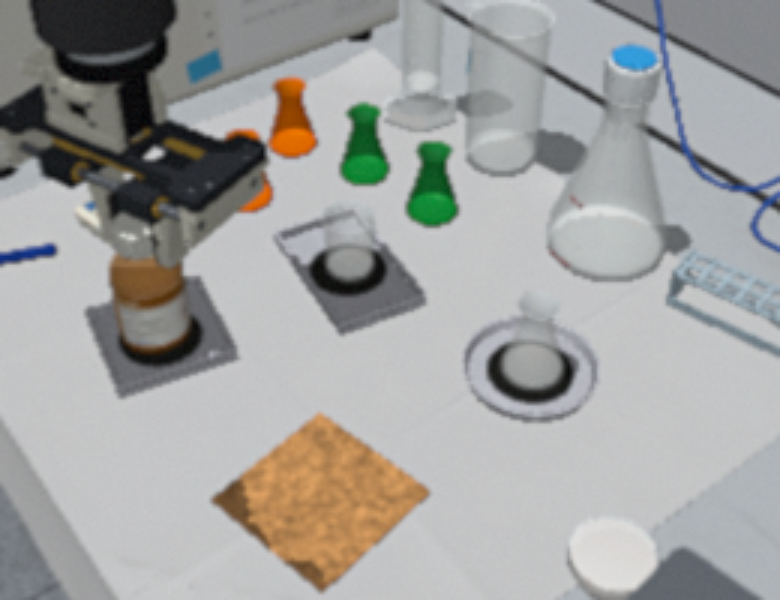

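The bottle is about 9 mm above the square tray's pad and centred on it. I'll lower it to contact.

```bash
python3 -m handwheel '[[0,0,0.003,0,0,0],[0,0,0.005,0,0,0],[0,0,0.007,0,0,0],[0,0,0.0075,0,0,0],[0,0,0.0075,0,0,0]]'; python3 -m handwheel '[[0,0,0.001,0,0,0],[0,0,0.001,0,0,0]]'
```

```text
clock: 29.4
tool_pos: [0.4349, 0.2649, 0.1059]
orientation: [180.0, 0.0, 20.0]
force: [-0.0, -0.9, -1.5]
opening: 0.0372
clock: 29.65
tool_pos: [0.435, 0.2651, 0.1051]
orientation: [-180.0, -0.0, 20.0]
force: [0.1, 0.2, -0.8]
opening: 0.0371
```

```bash
python3 -m handwheel '[[0,0,0.0007,0,0,0],[0,0,0.0007,0,0,0]]'
```

```text
clock: 29.9
tool_pos: [0.4352, 0.2651, 0.1051]
orientation: [-180.0, -0.1, 20.0]
force: [-1.9, -1.1, 6.6]
opening: 0.037
```

Contact at 6.6 N. Release and retreat.

```bash
python3 -m handwheel '[[0,0,0,0,0,0],[0,0,0,0,0,0],[0,0,0,0,0,0],[0,0,0,0,0,0]]' -0.3; python3 -m handwheel '[[0,0,-0.02,0,0,0],[0,0,-0.05,0,0,0],[0,0,-0.09,0,0,0],[0,0,-0.13,0,0,0],[0,0,-0.17,0,0,0],[0,0,-0.22,0,0,0],[0,0,-0.25,0,0,0],[0,0,-0.25,0,0,0]]';python3 - <<'E'
from h import *
print(*[x.tolist() for x in row((.47,.15,.40),20)])
E
```

```text
clock: 30.4
tool_pos: [0.4349, 0.2649, 0.1041]
orientation: [180.0, 0.0, 20.0]
force: [0.8, 0.6, 0.3]
opening: 0.0565
clock: 31.4
tool_pos: [0.4356, 0.2655, 0.3568]
orientation: [-179.9, -0.2, 20.0]
force: [-0.1, 0.7, 0.4]
opening: 0.0572
[-0.007, 0.1202, -0.0434] [-0.0021, -0.0043, 0.0002]
```

```bash
python3 -m handwheel '[[0,0.03,-0.01,0,0,0],[0,0.07,-0.03,0,0,0],[0,0.11,-0.043,0,0,0],[0,0.12,-0.043,0,0,0],[0,0.12,-0.043,0,0,0]]';python3 - <<'E'
from h import *
s=ctrl.snapshot("wrist"); cv2.imwrite("pics/wrist16.png",cv2.resize(s["img"][0:220,130:510],None,fx=2.1,fy=2.1,interpolation=2))
s=ctrl.snapshot("scene"); cv2.imwrite("pics/scene16.png",cv2.resize(s["img"][120:320,200:460],None,fx=3,fy=3))
E
```

```text
clock: 32.02
tool_pos: [0.4757, 0.1518, 0.3962]
orientation: [180.0, 0.1, 19.9]
force: [0.2, 0.5, 0.4]
opening: 0.0567
```

View pics/wrist16.png

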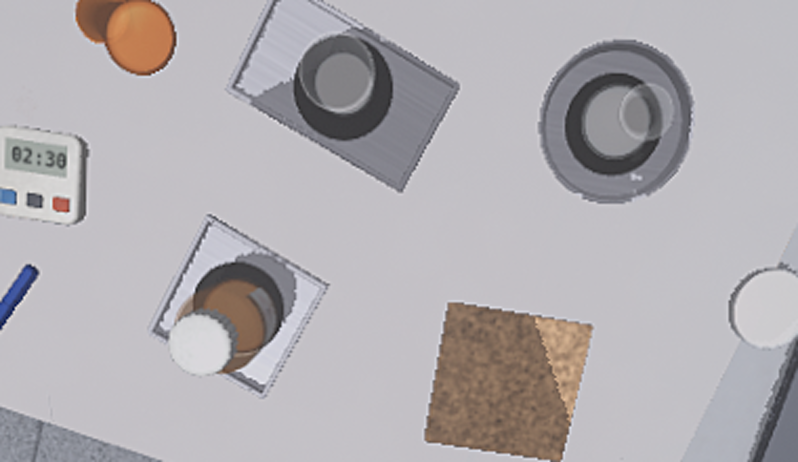

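View pics/scene16.png

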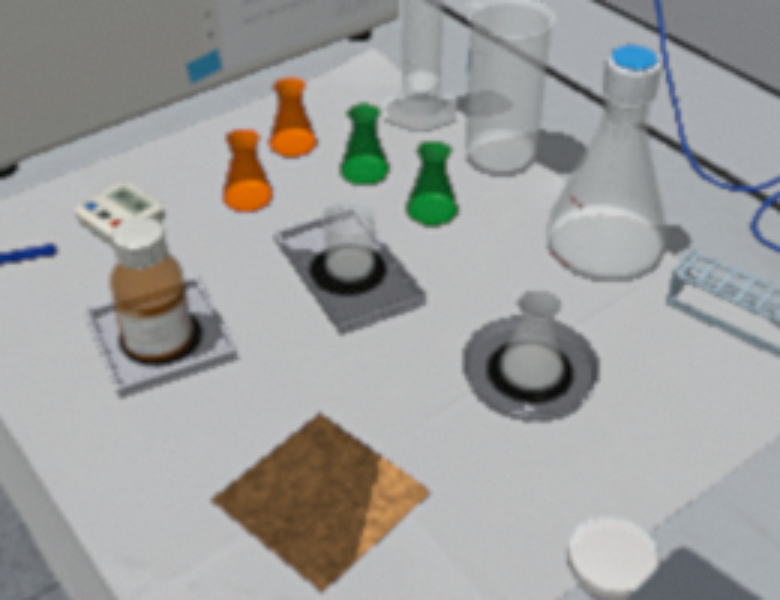

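All three stand on their own trays. A last numeric check:

Run:
```python
from h import *
s=ctrl.snapshot("wrist"); f=lambda L:np.array(L,float)/2.1+[130,0]
m=lambda L,z:onz(s,f(L),z).mean(0)[:2].round(4)
print("cap",m([(203,343)],.1175),"sq",m([(209,215),(329,285),(264,398),(151,331)],.013))
print("flask foot",m([(619,122)],.0037),"rim",m([(647,111)],.0737),"pad",m([(614,124)],.0037),"round",m([(540,122),(692,122)],.012))
print("beaker foot",m([(345,82)],.0045),"rim",m([(337,73)],.0607),"long pad",m([(342,86)],.0037))
print("dish",m([(768,308)],.015),"timer",m([(41,173)],.02))
```

```text
cap [0.4324 0.2617] sq [0.4353 0.2646]
flask foot [0.648  0.0562] rim [0.6473 0.0592] pad [0.6455 0.0589] round [0.646  0.0598]
beaker foot [0.6067 0.2417] rim [0.6042 0.2415] long pad [0.6037 0.2429]
dish [ 0.5692 -0.0974] timer [0.4814 0.4194]
```

Every offset is 4 mm or less against the 15 mm limit. The dish and timer haven't moved and the arm is clear, so I'm handing the job in.

Run:
```python
from plant import ctrl
print(ctrl.close_job(), ctrl.get_obs()["clock"])
```

```text
the job is handed in; nothing more can be done
the job is handed in; nothing more can be done
```

All three vessels stand upright and released, each on its own tray, and the job is handed in. I parked the bottle upright on the middle of the cork mat, moved the flask to the round tray and the beaker to the oblong tray, then moved the bottle to the square tray. Each was lowered to light contact (about 1 to 7 N) before release, and it took about 32 s of the 120 s allowed.

- **Placement:** in the last wrist picture every vessel was within about 4 mm of its tray's middle, against the 15 mm limit. The two biggest offsets were the bottle cap, about 4 mm off, and the flask foot, about 3.7 mm off. Different views disagreed by 2–4 mm, so those numbers carry that uncertainty.
- **Bystanders:** the dish and timer read within about 3 mm of where they started, and I saw no sign of movement.
- **Checks:** none failed, but the hand-in reports no verdict.

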